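# Clear a pile of electrical spares into their own holders

### The arm

A 6-joint arm with a two-finger parallel gripper is mounted at the origin on the work surface; the furniture and walls round the work are solid. World frame = base frame: x ahead of the robot, y to its left, z up, the work surface at z = 0. Lengths are in mm, angles in degrees, forces in N, time in s.
With the tool pointing down it reaches from about 350 to 850 mm from the base axis. Payload 8.1 kg.
Tool frame: the origin (TCP) lies midway between the tips of the shut fingers; the grasp point (between the pads) lies 19 mm behind it; z points along the fingers, y is the line along which they close (so a half turn about z gives the same grasp; the last joint's range is limited). The gripper opens to 85 mm and grips with 20 to 120 N. Pads are 22 mm wide; open, the fingers measure 114 mm over their backs; the gripper's body (76 mm by 85 mm) begins 54 mm behind the grasp point. The pads swing forward as they close: fully open they stand 13 mm farther back than shut.
Start: joints at [65.753, 7.471, 85.268, -0, 87.261, -4.893], TCP at [198.826, 566.104, 231.292] pointing down, gripper open.
Joint ranges: [-169.43, 169.43], [-51.17, 129.36], [1.28, 143.12], [-76.62, 256.62], [0, 156.53], [-152.29, 152.29]. Speed limits (degrees/s): [136.94, 136.94, 159.86, 180, 180, 180].

### API

Orientations are given as [roll, pitch, yaw] about the fixed x, y, z axes, in that order (R = Rz(yaw) Ry(pitch) Rx(roll)).
In Python, from bench import r gives the robot as it stands. The module is installed in compiled form; this text tells all that it offers.
- The arm moves only by the tool jog_arm, never from a script. Its argument "rows" is a list of rows, each a list of 2 entries, a list of its own where there are three numbers: the shift along the tool's x, y, z in mm, then the turn, a rotation vector about the tool's x, y, z in rad. A call has 1 to 10 rows; each row is the pose to reach, as a shift and turn from the pose commanded when the call began, along the tool's axes at that moment; what a row does not reach only later rows make up. A row lasts 1/10 s, in which the tool goes at most 50 mm and 8.59 degrees, less where a joint would pass 70% of its speed; a pose out of reach is approached as far as the arm can. A call with a gripper value outside its range is refused whole. "grip" is the finger opening in mm, from 0 to 85.4, set as the call begins (left out, the last holds). The fingers move at their own pace and stop on an object; "force" is the grip in N (left out, the last holds). Time passes only in rows, so rows that repeat a pose let the fingers close. It gives the time, the measured TCP pose, the force, the opening and the grip force at its end, in the units of the state.
- r.sense(): the state, without advancing time (a new reading comes with each control period).
- r.snapshot(name): name is "scene" or "top" or "wrist"; returns (picture, depth): 400x640x3 uint8, blue, green, red; 400x640 float32, mm along the optical axis (not along the pixel's ray), 0 where there is no reading.
- r.camera_params(name): a dict with "fx", "fy", "cx", "cy" (pixels), "pose" (4x4, takes a point from camera to world coordinates); the wrist camera has in their place "tool_from_camera" (4x4, takes a point from camera to tool coordinates, whose origin is the TCP and whose axes are the flange's). Camera axes: x right, y down, z forward; pixel columns grow to the right and rows downward; lengths in mm; the calibration is good to about 2 mm. A picture is of the moment at which its call begins: read the wrist's pose just before it. camera_params takes no time and is no camera call.
- r.hand_in(): hands the job in; it is judged then, once.
The state is a dict: "time": time; "joint_pos": joint angles; "qd": joint speeds; "joint_efforts": joint torques, N m; "tool_pos": TCP position; "tcp_rot": TCP orientation; "ft_force": force on the tool from outside, world axes, zero at the start; "wrist_torque": the same for the moment, N m; "finger_gap": finger opening in mm; "grip_force": force on a finger pad.
Only numpy, scipy, OpenCV 4.12 (cv2) and the standard library are available. Lean on these libraries where they do the work, as an engineer would, in place of code of your own. Each camera call takes 0.05 s, during which the arm holds its last target. There are 200 camera calls.

### The job

Take the pile of electrical spares apart from the top down and put each part straight into the holder made for it: the terminal block lying flat in the small rectangular tray, the insulator upright in the small round cup, the tape roll flat in the wide round dish, and last the carton, the right way up and squarely in the large rectangular tray. Set the parts down rather than dropping them, and leave the fuse cap and the small insulator that stand loose on the bench where they are.

Things in the scene. Friction and masses are not known exactly. Their poses are not given: they have to be found in the camera images.
- carton: Small pale cardboard carton, 58 (x) x 95 (y) x 48 (z) mm, 0.18 to 0.35 kg, the lowest thing of the pile, standing on the bench. Origin: centre of its underside; x is its short side, y its long side, z up.
- tape_roll: Small roll of black insulating tape lying flat on the carton, 57 mm across, 19 mm high, the middle of the pile. Origin: centre of its underside, z up along its axis.
- insulator: White porcelain bobbin insulator (waisted, with round flanges at foot and head), 42 mm across, 46 mm high, standing on the tape roll. It is the larger of the two insulators in view. Origin: centre of its underside, z up along its axis.
- terminal_block: Dark brown block of four screw terminals, 20 (x) x 42 (y) mm, its solid body 9 mm high (16 mm over the screw heads and ridges, which give no hold: grip the lower 9 mm across the 20 mm), lying on the flat head of the insulator, topmost of the pile. Origin: centre of its underside; x is its short side, y its long side, z up.
- carton_tray: Large shallow rectangular metal tray, fixed to the bench: inside 80 (x) x 117 (y) mm, floor 3 mm and rim 10 mm above the bench, rim 4 mm thick. Origin: centre of its underside, on the bench; the carton's short side goes along its x, the long side along its y (either way round).
- tape_dish: Wide shallow round metal dish, fixed to the bench: inside 80 mm across, floor 3 mm and rim 8 mm above the bench, rim 4 mm thick. Origin: centre of its underside, on the bench.
- insulator_cup: Small round metal cup, fixed to the bench: inside 60 mm across, floor 3 mm and rim 14 mm above the bench, rim 4 mm thick. Origin: centre of its underside, on the bench.
- terminal_tray: Small shallow rectangular metal tray, fixed to the bench: inside 40 (x) x 60 (y) mm, floor 3 mm and rim 8 mm above the bench, rim 4 mm thick, with a 40 mm wide finger notch down to the floor in the middle of both long sides (at +x and -x). Origin: centre of its underside, on the bench; the terminal block's long side goes along its y (either way round).
- fuse_cap: Bystander: white porcelain fuse cap, 40 mm across, 30 mm high, standing loose on the bench among the holders. Not to be disturbed. Origin: centre of its underside.
- small_insulator: Bystander: white porcelain bobbin insulator like the one in the pile but smaller, 34 mm across, 38 mm high, standing loose on the bench among the holders. Not to be disturbed. Origin: centre of its underside.
Not all that is in view belongs to the job. What is shaped like the terminal_tray but white or yellow is not meant.

How it is judged (in metres and radians):
On the way, in this order (a step that is already met when the one before it is completed fails the run):
1. the terminal block lies flat in the small rectangular tray and is let go (horizontal distance between terminal_block and terminal_tray below 0.016 m and z of terminal_block in the frame of terminal_tray between -0.001 and 0.009 m and angle between terminal_block's own z axis and vertical below 0.15 rad and angle between the x axis of terminal_block and the x axis of terminal_tray, either way round below 0.6 rad and contact force between the fingers and terminal_block below 0.1 N), for 0.2 s.
2. the insulator stands upright in the small round cup and is let go (horizontal distance between insulator and insulator_cup below 0.013 m and z of insulator in the frame of insulator_cup between -0.001 and 0.009 m and angle between insulator's own z axis and vertical below 0.15 rad and contact force between the fingers and insulator below 0.1 N), for 0.2 s.
3. the tape roll lies flat in the wide round dish and is let go (horizontal distance between tape_roll and tape_dish below 0.015 m and z of tape_roll in the frame of tape_dish between -0.001 and 0.009 m and angle between tape_roll's own z axis and vertical below 0.15 rad and contact force between the fingers and tape_roll below 0.1 N), for 0.2 s.
4. the carton stands flat in the large rectangular tray and is let go (horizontal distance between carton and carton_tray below 0.017 m and z of carton in the frame of carton_tray between -0.001 and 0.009 m and angle between carton's own z axis and vertical below 0.15 rad and angle between the x axis of carton and the x axis of carton_tray, either way round below 0.3 rad and contact force between the fingers and carton below 0.1 N), for 0.2 s.
At the end, for the whole second after the job is handed in: Terminal block within 16 mm and 0.6 rad of its tray, insulator within 13 mm of its cup's centre, tape roll within 15 mm of its dish's, carton within 17 mm and 0.3 rad of its tray; each down on its holder's floor, tilted under 0.15 rad, let go and at rest; both bystanders where they stood (all of step 1 and all of step 2 and all of step 3 and all of step 4 and linear speed of each of terminal_block, insulator, tape_roll, carton below 0.02 m/s and distance of each of fuse_cap, small_insulator from where it was at the start of the episode below 0.02 m); the robot touches nothing.
It fails at once if a part of the pile is dropped (falls free, faster than 0.8 m/s) ((contact force between the fingers and terminal_block below 0.05 N and linear speed of terminal_block above 0.8 m/s) or (contact force between the fingers and insulator below 0.05 N and linear speed of insulator above 0.8 m/s) or (contact force between the fingers and tape_roll below 0.05 N and linear speed of tape_roll above 0.8 m/s) or (contact force between the fingers and carton below 0.05 N and linear speed of carton above 0.8 m/s)).
It fails at once if the fuse cap or the small insulator is pushed more than 20 mm or tipped (distance of any of fuse_cap, small_insulator from where it was at the start of the episode above 0.02 m or angle between any of fuse_cap, small_insulator's own z axis and vertical above 0.4 rad).
It also fails if it takes over 136 s, if anything falls off the work surface, if the arm or the gripper's body presses on something with over 40 N, if the wrist force passes 120 N, or if a joint passes its speed limit or range.

## Working session

There is one attempt and no reset: what is moved stays moved. The work goes in short steps, Python scripts to look and compute and a tool call to move; the robot and the scene stay as the last step left them, time stands still between calls to the robot, and variables do not carry over. Pictures are saved under pics/ and viewed, at most 14 in all, crops included, and the job is handed in when it is done.

Besides the shell and the picture viewer there is one more tool, called after "Request:" as a command line: name --argument value ..., lists and objects as JSON in quotes. jog_arm: Moves the arm, as the interface text tells. Its arguments: {"type":"object","properties":{"rows":{"type":"array"},"grip":{"type":"number"},"force":{"type":"number"}},"required":["rows"]}

```bash
mkdir -p pics
python3 - <<'E'
from bench import r
import cv2,numpy as np
print(r.sense())
for n in ("top","scene"):
    p,d=r.snapshot(n); cv2.imwrite(f"pics/{n}0.png",p); np.save(f"{n}0.npy",d); print(n,r.camera_params(n))
print(r.camera_params("wrist"))
E
```

```text
{'time': 0.0, 'joint_pos': array([ 6.57526444e+01,  7.51709632e+00,  8.53302548e+01, -6.54154589e-04,
        8.72625636e+01, -4.89404183e+00]), 'qd': array([0.01603053, 0.05366649, 0.03086623, 0.00733827, 0.02377474,
       0.06166408]), 'joint_efforts': array([ 1.36401818e-04, -5.69403505e+01, -5.00552559e+01, -2.17194947e-04,
        1.53715181e-02, -1.01328048e-04]), 'tool_pos': array([198.59458856, 565.58010731, 230.21437223]), 'tcp_rot': array([-1.79890430e+02, -8.72621841e-03,  1.60646710e+02]), 'ft_force': array([-0.43288535, -0.26851846, -0.21034537]), 'wrist_torque': array([-0.00105526, -0.00028792,  0.01369808]), 'grip_force': 0.0, 'finger_gap': 85.59641401840089}
top {'fx': 417.4448746566633, 'fy': 417.4448746566633, 'cx': 319.2690525774774, 'cy': 197.06645676628713, 'pose': array([[-2.86345728e-02, -9.89118526e-01,  1.44307318e-01,
         3.04273990e+02],
       [-9.99128933e-01,  3.27056034e-02,  2.59175222e-02,
        -1.42998461e+02],
       [-3.03551592e-02, -1.43439479e-01, -9.89193449e-01,
         1.21323484e+03],
       [ 0.00000000e+00,  0.00000000e+00,  0.00
[... 264 characters left out ...]
1, -3.08124645e-01,  3.96733231e-01,
        -4.61454441e+02],
       [-9.73878234e-03, -7.79350960e-01, -6.26511961e-01,
         6.15817615e+02],
       [ 0.00000000e+00,  0.00000000e+00,  0.00000000e+00,
         1.00000000e+00]])}
{'fx': 292.31769985428633, 'fy': 292.31769985428633, 'cx': 320.81121893022913, 'cy': 200.5370479464709, 'tool_from_camera': array([[-1.45280021e-04, -9.49541593e-01, -3.13641104e-01,
         8.06575747e+01],
       [ 9.99999948e-01, -2.27718104e-04,  2.26206952e-04,
        -3.84608153e-01],
       [-2.86214667e-04, -3.13641055e-01,  9.49541577e-01,
        -1.42167212e+02],
       [ 0.00000000e+00,  0.00000000e+00,  0.00000000e+00,
         1.00000000e+00]])}
```

View pics/top0.png

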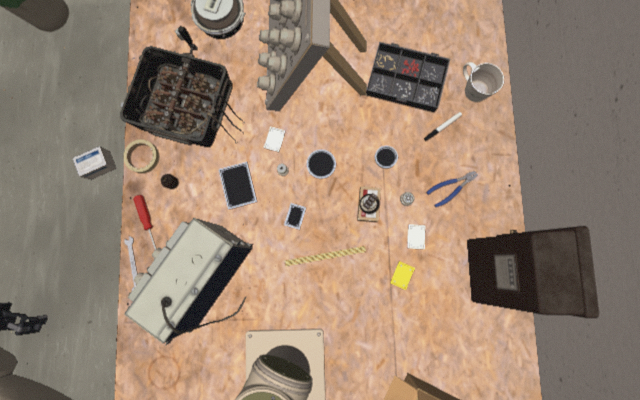

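View pics/scene0.png

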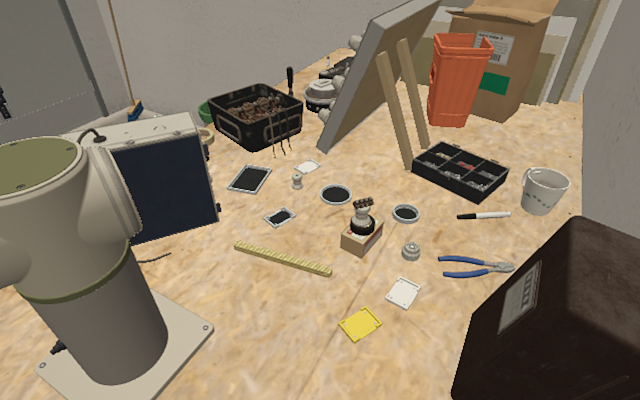

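The top view shows the pile at (369,203), carton tray (238,186), terminal tray (295,216), tape dish (321,164) and cup (386,157). The fuse cap is at (407,199) and the small insulator at (282,169). The white and yellow decoys are at (275,139), (416,236) and (403,275). The scene view shows the terminal block on top of the pile at (364,203).

```bash
cat > h.py <<'E'
import numpy as np,cv2
from bench import r
from scipy.spatial.transform import Rotation as R
def cloud(d,c,T):
    v,u=np.indices(d.shape); P=np.stack([(u-c["cx"])/c["fx"]*d,(v-c["cy"])/c["fy"]*d,d],-1)
    return P@T[:3,:3].T+T[:3,3]
def tool():
    s=r.sense(); T=np.eye(4); T[:3,:3]=R.from_euler("xyz",s["tcp_rot"],degrees=True).as_matrix(); T[:3,3]=s["tool_pos"]; return T
def wrist(name):
    T=tool(); p,d=r.snapshot("wrist"); cv2.imwrite(f"pics/{name}.png",p); c=r.camera_params("wrist")
    return p,d,cloud(d,c,T@c["tool_from_camera"]),c,T
def proj(c,T,p):
    q=np.linalg.inv(T)@np.r_[p,1]; return [round(c["fx"]*q[0]/q[2]+c["cx"]),round(c["fy"]*q[1]/q[2]+c["cy"])]
E
python3 - <<'E'
from h import *
c=r.camera_params("top"); d=np.load("top0.npy"); W=cloud(d,c,c["pose"]); p=cv2.imread("pics/top0.png")
b=W[225:235,340:360].reshape(-1,3); print("bench",np.median(b,0))
g=p.max(2)
for n,(u,v,w) in dict(ctray=(238,186,24),ttray=(295,216,14),dish=(321,164,18),cup=(386,157,14)).items():
    m=np.zeros(g.shape,np.uint8); s=(slice(v-w,v+w),slice(u-w,u+w)); m[s]=(g[s]<75)
    k,l,st,_=cv2.connectedComponentsWithStats(m); i=1+np.argmax(st[1:,4]); P=W[l==i]
    # intersect pixel rays with z=3
    vv,uu=np.nonzero(l==i); D=np.stack([(uu-c["cx"])/c["fx"],(vv-c["cy"])/c["fy"],np.ones(len(uu))],-1)@c["pose"][:3,:3].T
    t=(3-c["pose"][2,3])/D[:,2]; X=c["pose"][:3,3]+t[:,None]*D
    print(n,st[i,4],"z",np.median(P[:,2]),cv2.minAreaRect(X[:,:2].astype(np.float32)))
for n,(u,v,w) in dict(pile=(369,203,17),fuse=(407,199,10),small=(282,169,8),box=(190,280,70),stand=(310,40,60),black=(180,95,60)).items():
    P=W[v-w:v+w,u-w:u+w].reshape(-1,3); P=P[P[:,2]>15]
    print(n,len(P),P.min(0).round(),np.median(P,0).round(),P.max(0).round())
P=W[186:222,352:386].reshape(-1,3)
for a,b in ((40,56),(62,75),(105,140)):
    q=P[(P[:,2]>a)&(P[:,2]<b)]; print(a,len(q),cv2.minAreaRect(q[:,:2].astype(np.float32)))
E
```

```text
bench [ 383.54359655 -196.14507661   -0.90755155]
ctray 847 z 2.7811172783533493 ((524.4672241210938, 130.85134887695312), (107.57952880859375, 71.16813659667969), 13.547685623168945)
ttray 174 z 2.602740882431135 ((428.2891845703125, -37.743221282958984), (30.633909225463867, 50.788970947265625), 70.46715545654297)
dish 441 z 2.87837550879658 ((580.6013793945312, -118.53722381591797), (70.30525207519531, 67.67240905761719), 42.72285079956055)
cup 233 z 2.652808913137278 ((594.1617431640625, -310.6185302734375), (48.223052978515625, 49.14781951904297), 43.22358703613281)
pile 697 [ 304. -284.   15.] [ 445. -247.   52.] [ 501. -143. 1213.]
fuse 145 [ 304. -384.   15.] [ 464. -363.   27.] [ 485. -143. 1213.]
small 80 [ 304. -143.   18.] [563.  -5.  37.] [ 577.    8. 1213.]
box 9374 [  63. -143.   15.] [268. 204. 251.] [ 457.  418. 1213.]Traceback (most recent call last):
  File "<stdin>", line 14, in <module>
    return umr_minimum(a, axis, None, out, keepdims, initial, where)
ValueError: zero-size array to reduction operation minimum which has no identity
```

Request:
jog_arm --rows '[[[0,0,-50],[0,0,0]],[[0,0,-100],[0,0,0]],[[0,0,-150],[0,0,0]],[[0,0,-150],[0,0,0]],[[0,0,-150],[0,0,0]]]'

```text
time: 0.6
tool_pos: [199.1, 566.7, 383.1]
tcp_rot: [179.8, 0.0, 160.6]
ft_force: [-0.0, 0.1, 0.2]
finger_gap: 85.4
grip_force: 0.0
```

```bash
cat >> h.py <<'E'
def move(x,y,z,yaw):
    "shift and turn from the present pose to a tool-down pose"
    T=tool(); G=np.eye(4); G[:3,:3]=R.from_euler("xyz",[180,0,yaw],degrees=True).as_matrix(); G[:3,3]=x,y,z
    D=np.linalg.inv(T)@G
    print("shift",D[:3,3].round(1),"turn",R.from_matrix(D[:3,:3]).as_rotvec().round(4))
E
python3 - <<'E'
from h import *
c=r.camera_params("top"); d=np.load("top0.npy"); W=cloud(d,c,c["pose"]); W[d==0]=np.nan
P=W[200:350,115:260].reshape(-1,3); P=P[P[:,2]>200]; print("box",cv2.boxPoints(cv2.minAreaRect(P[:,:2].astype(np.float32))),np.nanmax(P[:,2]))
for n,(u,v,w) in dict(stand=(310,60,50),black=(180,95,55)).items():
    P=W[v-w:v+w,u-w:u+w].reshape(-1,3); P=P[P[:,2]>20]; print(n,np.percentile(P,[2,98],axis=0).round())
P=W[186:222,352:386].reshape(-1,3)
for a,b in ((40,56),(60,75),(90,145)):
    q=P[(P[:,2]>a)&(P[:,2]<b)]; print(a,len(q),cv2.minAreaRect(q[:,:2].astype(np.float32)))
s=r.sense(); print(s["tool_pos"],s["tcp_rot"],s["joint_pos"])
move(450,150,385,90); move(440,-247,250,90); move(440,-247,250,0)
E
```

```text
box [[102.00391 227.50333]
 [348.0155   78.73513]
 [432.5832  218.58109]
 [186.5716  367.34927]] 288.56655139902546
stand [[ 741. -231.   41.]
 [ 952.   34.  405.]]
black [[645. 148.  21.]
 [907. 423. 114.]]
40 368 ((451.37176513671875, -251.9703369140625), (57.92462921142578, 94.98084259033203), 82.76868438720703)
60 151 ((449.3515625, -251.13258361816406), (52.7559928894043, 53.42626953125), 87.87178039550781)
90 168 ((448.6557922363281, -246.9974365234375), (34.37179183959961, 41.31938171386719), 51.20676803588867)
[199.07857985 566.70367409 383.07914852] [1.79812461e+02 1.63580877e-02 1.60646259e+02] [ 6.57543596e+01  6.85634899e+00  7.02627659e+01 -3.13479514e-04
  1.02692634e+02 -4.89199594e+00]
shift [-374.8 -310.    -2.8] turn [ 0.003  -0.0018  1.233 ]
shift [-496.9 -688.3  131. ] turn [ 0.003  -0.0018  1.233 ]
shift [-496.9 -688.3  131. ] turn [ 1.2000e-03 -4.5000e-03  2.8038e+00]
```

Request:
jog_arm --rows '[[[-40,-33,0],[0,0,0.13]],[[-80,-66,0],[0,0,0.26]],[[-118,-98,0],[0,0,0.39]],[[-156,-130,0],[0,0,0.52]],[[-194,-161,0],[0,0,0.65]],[[-232,-192,0],[0,0,0.78]],[[-270,-224,0],[0,0,0.91]],[[-306,-254,0],[0,0,1.04]],[[-342,-284,0],[0,0,1.17]],[[-375,-310,0],[0,0,1.233]]]'

```text
time: 1.6
tool_pos: [449.9, 147.0, 378.9]
tcp_rot: [-179.8, 0.1, 89.7]
ft_force: [1.4, 0.7, -0.6]
finger_gap: 85.3
grip_force: 0.0
```

Request:
jog_arm --rows '[[[-45,0,0],[0,0,0.1]],[[-90,0,0],[0,0,0.2]],[[-135,0,10],[0,0,0.35]],[[-180,0,25],[0,0,0.5]],[[-225,0,40],[0,0,0.65]],[[-270,0,60],[0,0,0.8]],[[-315,0,80],[0,0,0.95]],[[-360,0,105],[0,0,1.1]],[[-395,0,130],[0,0,1.25]],[[-395,0,130],[0,0,1.4]]]'

```text
time: 2.6
tool_pos: [446.1, -247.7, 243.8]
tcp_rot: [-179.6, 0.5, 9.2]
ft_force: [0.4, 1.2, -0.6]
finger_gap: 85.5
grip_force: 0.0
```

Run:
```python
from h import *
p,d,W,c,T=wrist("w1"); np.save("w1.npy",W)
s=r.sense(); print(s["time"],s["tool_pos"],s["tcp_rot"],s["joint_pos"])
```

```text
2.65 [ 446.99376797 -246.30837558  245.74990741] [-179.65159115    0.39659199    8.66514486] [-3.46008427e+01 -6.32493417e+00  9.76539629e+01 -1.81105490e-02
  8.91985546e+01  4.67355549e+01]
```

View pics/w1.png

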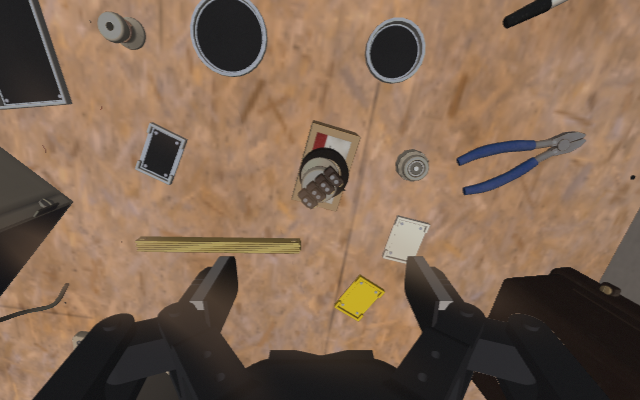

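The wrist view shows the block on the pile at (323,187), its long side tilted. The terminal tray is at (161,153), dish (230,35), cup (394,50), fuse cap (412,165) and small insulator (120,30).

```bash
cat >> h.py <<'E'
def band(W,a,b,box=None):
    m=(W[...,2]>a)&(W[...,2]<b)
    if box: m&=(abs(W[...,0]-box[0])<box[2])&(abs(W[...,1]-box[1])<box[2])
    return m
def rect(P):
    (c,s,a)=cv2.minAreaRect(P[:,:2].astype(np.float32)); 
    if s[0]<s[1]: a+=90
    return np.round(c,1),np.round(sorted(s),1),"long-axis deg",round(((a+90)%180)-90,1),len(P)
def circ(P):
    (c,rad)=cv2.minEnclosingCircle(P[:,:2].astype(np.float32)); return np.round(c,1),"dia",round(2*rad,1),"med",np.median(P,0).round(1),len(P)
E
python3 - <<'E'
from h import *
W=np.load("w1.npy"); p=cv2.imread("pics/w1.png")
B=(447,-248,60)
q=W[band(W,117,140,B)]; print("block",rect(q),np.percentile(q[:,2],[5,50,95]))
q=W[band(W,100,116,B)]; print("ins",circ(q))
q=W[band(W,60,74,B)]; print("tape",circ(q))
q=W[band(W,40,53,B)]; print("carton",rect(q),np.median(q[:,2]))
for n,(x,y) in dict(tt=(428,-38),dish=(581,-119),cup=(594,-311),fuse=(464,-363),small=(563,-5)).items():
    q=W[band(W,-8,60,(x,y,55))]; 
    print(n,"med floor z",np.median(q[:,2]).round(1))
    if n in("fuse","small"): q=W[band(W,15,60,(x,y,35))]; print(circ(q)); continue
    m=band(W,-8,20,(x,y,60)).astype(np.uint8)*(p.max(2)<75); k,l,st,_=cv2.connectedComponentsWithStats(m.astype(np.uint8)); i=1+np.argmax(st[1:,4]); P=W[l==i]
    print(n,rect(P) if n=="tt" else circ(P))
E
```

```text
block (array([ 449.4, -246.1]), array([21.7, 42.3]), 'long-axis deg', -38.9, 912) [118.22255304 121.66631948 128.01441286]
ins (array([ 451.5, -244.3]), 'dia', 43.3, 'med', array([ 456.2, -237.6,  111.4]), 355)
tape (array([ 449.6, -249.8]), 'dia', 58.3, 'med', array([ 465.2, -254.1,   66.1]), 780)
carton (array([ 452.4, -249.4]), array([58.1, 95.2]), 'long-axis deg', -7.0, 1693) 47.71404932359695
tt med floor z 0.3
tt (array([427.5, -36.5]), array([36.1, 55.8]), 'long-axis deg', -18.5, 1061)
dish med floor z 2.2
dish (array([ 580.5, -116.6]), 'dia', 75.5, 'med', array([ 581.4, -116.5,    2.9]), 3655)
cup med floor z 0.1
cup (array([ 593.9, -308.9]), 'dia', 55.8, 'med', array([ 594.5, -308.7,    2.8]), 1898)
fuse med floor z -0.2
(array([ 467.3, -361.5]), 'dia', 39.5, 'med', array([ 468.9, -358.9,   27.3]), 735)
small med floor z -0.1
(array([564.7,  -3.1]), 'dia', 29.8, 'med', array([564.5,  -6.8,  36.8]), 845)
```

Run:
```python
from h import *
print(r.sense()["tool_pos"]); move(449.4,-246.1,150,-39); move(449.4,-246.1,115.5,-39)
```

```text
[ 446.99376797 -246.30837558  245.74990741]
shift [ 3.1  0.7 95.7] turn [-0.0028  0.009   0.8319]
shift [  3.3   0.9 130.2] turn [-0.0028  0.009   0.8319]
```

Request:
jog_arm --rows '[[[1,0,20],[0,0,0.13]],[[1,0,45],[0,0,0.26]],[[2,0,65],[0,0,0.39]],[[3,1,80],[0,0,0.52]],[[3,1,88],[0,0,0.65]],[[3,1,90],[0,0,0.78]],[[3,1,90],[0,0,0.832]],[[3,1,90],[0,0,0.832]],[[3,1,90],[0,0,0.832]]]' --grip 48 --force 25

```text
time: 3.55
tool_pos: [452.7, -245.4, 160.6]
tcp_rot: [180.0, 0.1, -37.7]
ft_force: [0.6, -0.3, -1.2]
finger_gap: 48.0
grip_force: 0.0
```

Run:
```python
from h import *
p,d,W,c,T=wrist("w2")
s=r.sense(); print(s["time"],s["tool_pos"],s["tcp_rot"],s["finger_gap"])
B=(449,-247,40)
q=W[band(W,118,140,B)]; print("block",rect(q),np.percentile(q[:,2],[5,50,95]))
q=W[band(W,106,116,B)]; print("ins",circ(q))
move(449.4,-246.1,115.5,-39)
```

```text
3.6 [ 452.80666605 -245.59536823  160.84122378] [-1.79998747e+02  4.70989330e-02 -3.76876547e+01] 48.20941984804385
block (array([ 449.6, -246.3]), array([21.5, 42.9]), 'long-axis deg', -39.5, 1713) [119.04946725 121.83174273 128.10777092]
ins (array([ 452.8, -247.3]), 'dia', 40.4, 'med', array([ 454.9, -241.5,  111.8]), 528)
shift [-2.4  2.5 45.3] turn [-0.      0.0008  0.0229]
```

View pics/w2.png

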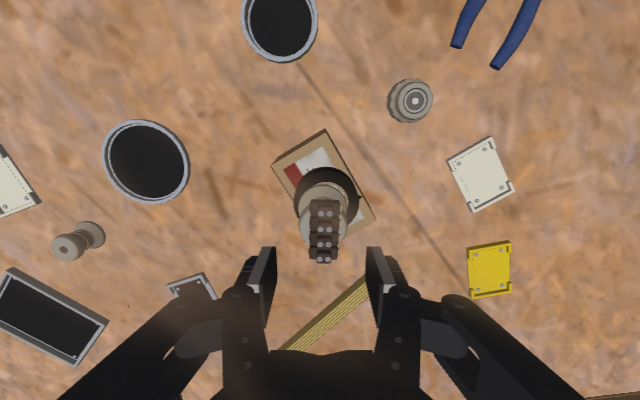

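The block at (323,230) is aligned between the fingers, with its long side upright in the image.

Request:
jog_arm --rows '[[[-2,2,20],[0,0,0.023]],[[-2.4,2.5,35],[0,0,0.023]],[[-2.4,2.5,42],[0,0,0.023]],[[-2.4,2.5,45],[0,0,0.023]],[[-2.4,2.5,45],[0,0,0.023]],[[-2.4,2.5,45],[0,0,0.023]]]'

```text
time: 4.2
tool_pos: [450.0, -246.9, 116.9]
tcp_rot: [-180.0, -0.0, -39.2]
ft_force: [0.2, -0.1, 0.3]
finger_gap: 47.7
grip_force: 0.0
```

Request:
jog_arm --rows '[[[0,0,0],[0,0,0]],[[0,0,0],[0,0,0]],[[0,0,0],[0,0,0]],[[0,0,0],[0,0,0]],[[0,0,0],[0,0,0]],[[0,0,0],[0,0,0]],[[0,0,0],[0,0,0]]]' --grip 10

```text
time: 4.9
tool_pos: [450.1, -246.9, 117.0]
tcp_rot: [-180.0, -0.1, -39.2]
ft_force: [-0.7, 0.1, 5.7]
finger_gap: 18.4
grip_force: 25.5
```

Request:
jog_arm --rows '[[[0,0,-1],[0,0,0]],[[0,0,-3],[0,0,0]],[[0,0,-5],[0,0,0]],[[0,0,-6],[0,0,0]],[[0,0,-6],[0,0,0]]]'

```text
time: 5.4
tool_pos: [449.6, -246.7, 122.4]
tcp_rot: [-180.0, -0.0, -39.2]
ft_force: [1.4, -0.0, 0.6]
finger_gap: 19.1
grip_force: 24.9
```

Run:
```python
from h import *
p,d,W,c,T=wrist("w3"); cv2.imwrite("pics/w3c.png",cv2.resize(p[150:330,220:430],None,fx=3,fy=3))
B=(450,-247,40)
q=W[band(W,122,145,B)]; print("block",rect(q),np.percentile(q[:,2],[5,50,95]))
```

```text
block (array([ 449.6, -246.2]), array([43. , 43.3]), 'long-axis deg', -83.2, 3802) [124.44048126 131.26467326 142.25312703]
```

View pics/w3c.png

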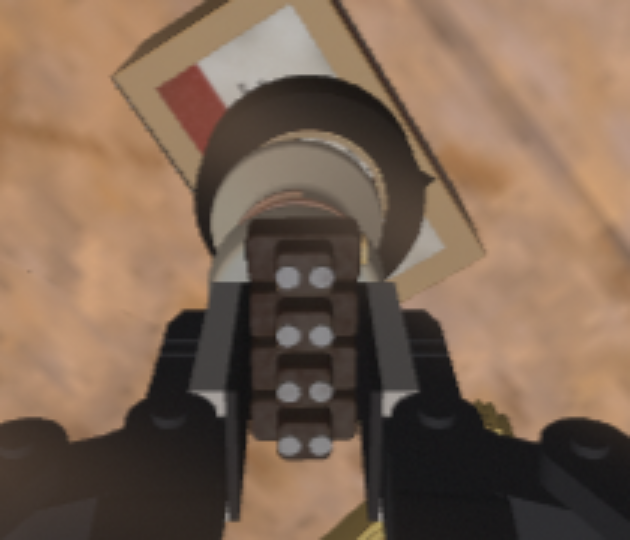

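The block is held between the fingers, with screw heads at (288–320, 275–445) in the crop, and the insulator is undisturbed below. Lifting and carrying it.

Request:
jog_arm --rows '[[[0,0,-10],[0,0,0]],[[0,0,-25],[0,0,0]],[[0,0,-40],[0,0,0]],[[0,0,-48],[0,0,0]],[[0,0,-50],[0,0,0]],[[0,0,-50],[0,0,0]]]'

```text
time: 6.05
tool_pos: [449.9, -246.8, 173.0]
tcp_rot: [-180.0, -0.1, -39.2]
ft_force: [0.8, -0.8, -0.2]
finger_gap: 19.0
grip_force: 24.9
```

Run:
```python
from h import *
p,d,W,c,T=wrist("w4")
L=np.linalg.inv(T); Q=W@L[:3,:3].T+L[:3,3]
m=(abs(Q[...,1])<9)&(abs(Q[...,0])<30)&(abs(Q[...,2])<30); q=Q[m]; print(len(q),np.percentile(q,[2,20,50,80,98],axis=0).round(1))
print(T[:3,3]); move(427.5,-36.5,170,-18.5)
```

```text
2581 [[-19.9  -8.6 -11.3]
 [-12.7  -5.2 -10.1]
 [  3.8  -0.1  -5.6]
 [ 16.8   5.1  -3.2]
 [ 20.5   8.6   1.3]]
[ 449.90507668 -246.8238232   172.97145951]
shift [-149.8 -148.9    2.2] turn [ 0.000e+00  1.000e-04 -3.613e-01]
```

Request:
jog_arm --rows '[[[-15,-15,0],[0,0,-0.05]],[[-40,-40,0],[0,0,-0.1]],[[-68,-68,0],[0,0,-0.17]],[[-97,-97,0],[0,0,-0.24]],[[-124,-123,10],[0,0,-0.3]],[[-143,-142,30],[0,0,-0.35]],[[-150,-149,50],[0,0,-0.361]],[[-150,-149,65],[0,0,-0.361]],[[-150,-149,65],[0,0,-0.361]],[[-150,-149,65],[0,0,-0.361]]]'

```text
time: 7.1
tool_pos: [427.0, -36.3, 107.0]
tcp_rot: [180.0, 0.1, -18.5]
ft_force: [-0.1, 0.3, -0.1]
finger_gap: 19.0
grip_force: 24.9
```

Run:
```python
from h import *
p,d,W,c,T=wrist("w5")
print(T[:3,3],r.sense()["tcp_rot"],r.sense()["time"])
m=(band(W,-8,15,(428,-37,60))&(p.max(2)<75)).astype(np.uint8); k,l,st,_=cv2.connectedComponentsWithStats(m); 
for i in range(1,k):
    if st[i,4]>150: print(rect(W[l==i]),np.median(W[l==i][:,2]))
q=W[band(W,5,12,(428,-37,50))]; print("rim",rect(q))
move(427.5,-36.5,8,-18.5)
```

```text
[427.04647964 -36.33518432 106.99114513] [ 1.79997808e+02 -4.83050205e-03 -1.85448023e+01] 7.15
(array([437.8, -39.7]), array([33.9, 34.8]), 'long-axis deg', 72.5, 1040) 2.9478568286018856
(array([414.3, -26.9]), array([15.3, 26.4]), 'long-axis deg', 74.8, 247) 2.9285285116554576
rim (array([428.1, -35.8]), array([47.5, 67.8]), 'long-axis deg', -18.0, 529)
shift [-0.2 -0.1 99.7] turn [ 0.     -0.0001 -0.0008]
```

View pics/w5.png

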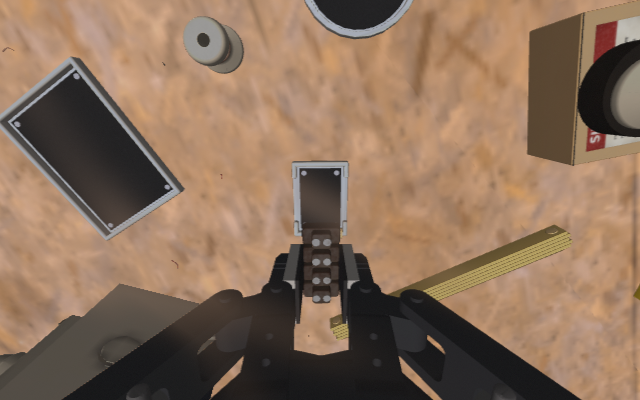

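The tray rim at (320,195) lies straight under the held block at (320,265). Lowering.

Request:
jog_arm --rows '[[[0.5,0,30],[0,0,0]],[[1,0,60],[0,0,0]],[[1,0,80],[0,0,0]],[[1,0,90],[0,0,0]],[[1,0,95],[0,0,0]],[[1,0,98],[0,0,0]],[[1,0,99],[0,0,0]],[[1,0,99],[0,0,0]],[[1,0,99],[0,0,0]]]'

```text
time: 8.05
tool_pos: [429.1, -36.8, 9.0]
tcp_rot: [-180.0, -0.1, -18.5]
ft_force: [0.1, -0.0, -0.2]
finger_gap: 18.7
grip_force: 24.9
```

Request:
jog_arm --rows '[[[0,0,1],[0,0,0]],[[0,0,1.5],[0,0,0]],[[0,0,1.5],[0,0,0]]]'

```text
time: 8.35
tool_pos: [429.1, -36.8, 7.9]
tcp_rot: [-180.0, -0.1, -18.5]
ft_force: [-3.6, 0.7, 9.7]
finger_gap: 18.6
grip_force: 25.9
```

Request:
jog_arm --rows '[[[0,0,0],[0,0,0]],[[0,0,0],[0,0,0]],[[0,0,0],[0,0,0]],[[0,0,0],[0,0,0]]]' --grip 34

```text
time: 8.75
tool_pos: [428.4, -36.6, 6.7]
tcp_rot: [180.0, 0.0, -18.5]
ft_force: [0.6, 0.2, -0.4]
finger_gap: 34.1
grip_force: 0.0
```

Request:
jog_arm --rows '[[[0,0,-10],[0,0,0]],[[0,0,-40],[0,0,0]],[[0,0,-80],[0,0,0]],[[0,0,-120],[0,0,0]],[[0,0,-140],[0,0,0]],[[0,0,-140],[0,0,0]],[[0,0,-140],[0,0,0]]]'

```text
time: 9.45
tool_pos: [428.7, -36.7, 147.4]
tcp_rot: [-180.0, -0.1, -18.5]
ft_force: [-0.4, -0.7, 0.2]
finger_gap: 33.9
grip_force: 0.0
```

Run:
```python
from h import *
p,d,W,c,T=wrist("w6")
print(T[:3,3],r.sense()["tcp_rot"],r.sense()["time"])
q=W[band(W,10.5,25,(428,-37,45))]; print("block",rect(q),np.percentile(q[:,2],[5,50,95]))
q=W[band(W,5,10,(428,-37,50))]; print("rim",rect(q))
cv2.imwrite("pics/w6c.png",p[100:300,200:440])
move(449.5,-247,190,-7)
```

```text
[428.74447919 -36.73601869 147.36702669] [ 1.79994786e+02  4.61012823e-02 -1.85187844e+01] 9.5
block (array([428.2, -37.2]), array([20.2, 42.6]), 'long-axis deg', -19.1, 709) [10.76464857 13.58053446 19.0063069 ]
rim (array([428. , -35.9]), array([47.7, 67.5]), 'long-axis deg', -18.5, 626)
shift [ 87.2 192.7 -43.8] turn [ 0.      0.0008 -0.201 ]
```

View pics/w6c.png

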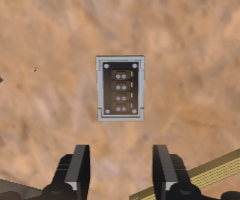

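The block lies flat and central in its tray, at about (121,88) in the crop. Next, the insulator.

Request:
jog_arm --rows '[[[10,22,-20],[0,0,-0.02]],[[29,64,-42],[0,0,-0.08]],[[49,108,-44],[0,0,-0.12]],[[68,150,-44],[0,0,-0.16]],[[82,181,-44],[0,0,-0.2]],[[87,193,-44],[0,0,-0.2]],[[87,193,-44],[0,0,-0.2]],[[87,193,-44],[0,0,-0.2]]]' --grip 64

```text
time: 10.3
tool_pos: [449.1, -246.2, 189.5]
tcp_rot: [-179.9, 0.1, -7.1]
ft_force: [0.0, -0.4, -0.5]
finger_gap: 63.9
grip_force: 0.0
```

Run:
```python
from h import *
p,d,W,c,T=wrist("w7")
print(T[:3,3],r.sense()["tcp_rot"],r.sense()["time"])
B=(449,-247,45)
for n,a,b in(("ins",108,120),("tape",62,72)): q=W[band(W,a,b,B)]; print(n,circ(q))
q=W[band(W,42,53,(449,-247,70))]; print("carton",rect(q))
q=W[band(W,108,120,B)][:,:2]; x,y=circ(W[band(W,108,120,B)])[0]; move(x,y,85,-7)
```

```text
[ 449.05826097 -246.15153672  189.4815068 ] [-1.79921134e+02  9.39206714e-02 -7.04636451e+00] 10.35
ins (array([ 449.3, -244.5]), 'dia', 35.2, 'med', array([ 450.8, -244.7,  111.8]), 1322)
tape (array([ 449.7, -250.1]), 'dia', 58.6, 'med', array([ 464.2, -261.2,   65.9]), 1062)
carton (array([ 453. , -249.5]), array([58.1, 94.2]), 'long-axis deg', -6.9, 2166)
shift [  0.   -1.2 104.8] turn [-0.0014  0.0016 -0.0008]
```

Request:
jog_arm --rows '[[[0,-1.5,35],[0,0,0]],[[0,-1.5,70],[0,0,0]],[[0,-1.5,92],[0,0,0]],[[0,-1.5,102],[0,0,0]],[[0,-1.5,105],[0,0,0]],[[0,-1.5,105],[0,0,0]],[[0,-1.5,105],[0,0,0]]]'

```text
time: 11.05
tool_pos: [450.9, -246.2, 87.5]
tcp_rot: [179.9, -0.1, -7.0]
ft_force: [-0.3, -0.0, -0.1]
finger_gap: 64.1
grip_force: 0.0
```

Request:
jog_arm --rows '[[[0,0,0],[0,0,0]],[[0,0,0],[0,0,0]],[[0,0,0],[0,0,0]],[[0,0,0],[0,0,0]],[[0,0,0],[0,0,0]],[[0,0,0],[0,0,0]]]' --grip 25 --force 35

```text
time: 11.65
tool_pos: [450.6, -246.3, 87.2]
tcp_rot: [180.0, -0.1, -7.1]
ft_force: [-1.7, 1.8, 6.2]
finger_gap: 35.4
grip_force: 34.9
```

Request:
jog_arm --rows '[[[0,0,-2],[0,0,0]],[[0,0,-6],[0,0,0]],[[0,0,-15],[0,0,0]],[[0,0,-30],[0,0,0]],[[0,0,-45],[0,0,0]],[[0,0,-55],[0,0,0]],[[0,0,-60],[0,0,0]],[[0,0,-60],[0,0,0]]]'

```text
time: 12.45
tool_pos: [450.5, -246.3, 147.1]
tcp_rot: [179.9, -0.1, -7.1]
ft_force: [0.6, -0.2, -0.4]
finger_gap: 35.4
grip_force: 34.9
```

Run:
```python
from h import *
p,d,W,c,T=wrist("w8")
L=np.linalg.inv(T); Q=W@L[:3,:3].T+L[:3,3]
m=(abs(Q[...,1])<17)&(abs(Q[...,0])<30)&(Q[...,2]<20)&(Q[...,2]>-45); q=Q[m]; print(len(q),np.percentile(q,[2,20,50,80,98],axis=0).round(1))
h=q[q[:,2]<np.percentile(q[:,2],30)+3]; print(circ(h))
B=(449,-247,45)
q=W[band(W,62,72,B)]; print("tape",circ(q))
print(T[:3,3],r.sense()["tcp_rot"]); cv2.imwrite("pics/w8c.png",p[60:360,160:480]); move(594,-309,145,-7)
```

```text
5875 [[-14.6 -15.6 -25.6]
 [ -4.9  -8.7 -24.7]
 [  7.   -0.  -23.7]
 [ 13.    9.    8.9]
 [ 17.7  15.8  16.3]]
(array([-1. ,  0.1]), 'dia', 35.4, 'med', array([  1.1,  -0. , -24.5]), 3462)
tape (array([ 450.1, -250.3]), 'dia', 58.6, 'med', array([ 462.4, -253.4,   66. ]), 1659)
[ 450.48879754 -246.25881946  147.13453214] [ 1.79980504e+02 -3.70257795e-02 -7.05570640e+00]
shift [150.6  44.9   1.3] turn [ 0.0003 -0.0006 -0.001 ]
```

View pics/w8c.png

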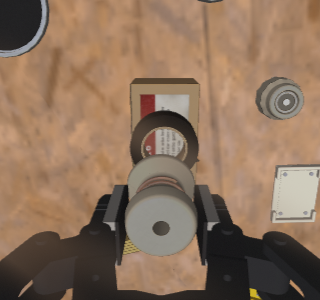

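The insulator hangs upright in the fingers, head at (160,228) in the crop. The tape roll and carton are undisturbed.

Request:
jog_arm --rows '[[[12,4,0],[0,0,0]],[[40,12,0],[0,0,0]],[[80,24,0],[0,0,0]],[[115,34,0],[0,0,0]],[[140,42,15],[0,0,0]],[[151,45,35],[0,0,0]],[[151,45,50],[0,0,0]],[[151,45,50],[0,0,0]],[[151,45,50],[0,0,0]]]'

```text
time: 13.4
tool_pos: [593.0, -308.4, 95.0]
tcp_rot: [-179.9, 0.1, -7.1]
ft_force: [0.5, -0.5, -0.4]
finger_gap: 35.6
grip_force: 34.9
```

Run:
```python
from h import *
p,d,W,c,T=wrist("w9")
print(T[:3,3],r.sense()["tcp_rot"],r.sense()["time"])
P=W[band(W,9,17,(594,-309,42))]; x=cv2.fitEllipse(P[:,:2].astype(np.float32)); print("rim",circ(P),x)
from scipy.optimize import least_squares
f=least_squares(lambda a:np.hypot(P[:,0]-a[0],P[:,1]-a[1])-a[2],[594,-309,32],loss="soft_l1"); print(f.x)
move(f.x[0]+1,f.x[1],25,-7)
```

```text
[ 593.00838516 -308.39344051   94.95045544] [-1.79997674e+02  7.75932777e-03 -7.06608745e+00] 13.45
rim (array([ 594.4, -308.8]), 'dia', 67.6, 'med', array([ 609.4, -312.2,   13.3]), 939) ((594.721435546875, -308.7159729003906), (63.13085174560547, 63.45966339111328), 80.88923645019531)
[ 594.89563486 -308.73453556   31.46517822]
shift [ 2.2 -0.4 71.3] turn [-0.      0.0001 -0.0012]
```

Request:
jog_arm --rows '[[[2,0,25],[0,0,0]],[[2,0,48],[0,0,0]],[[2,0,60],[0,0,0]],[[2,0,66],[0,0,0]],[[2,0,69],[0,0,0]],[[2,0,70],[0,0,0]],[[2,0,70],[0,0,0]]]'

```text
time: 14.15
tool_pos: [596.8, -309.7, 26.9]
tcp_rot: [180.0, -0.1, -7.1]
ft_force: [1.3, -0.3, -1.2]
finger_gap: 35.7
grip_force: 34.9
```

Request:
jog_arm --rows '[[[0,0,1],[0,0,0]],[[0,0,2],[0,0,0]],[[0,0,2],[0,0,0]]]'

```text
time: 14.45
tool_pos: [596.3, -309.4, 24.0]
tcp_rot: [180.0, -0.0, -7.1]
ft_force: [0.3, -0.1, 0.5]
finger_gap: 35.2
grip_force: 35.0
```

Request:
jog_arm --rows '[[[-0.5,0,0.7],[0,0,0]],[[-0.5,0,1],[0,0,0]],[[-0.5,0,1],[0,0,0]]]'

```text
time: 14.75
tool_pos: [596.4, -309.4, 24.0]
tcp_rot: [180.0, -0.1, -7.1]
ft_force: [-1.2, 0.7, 5.8]
finger_gap: 35.5
grip_force: 35.7
```

Request:
jog_arm --rows '[[[0,0,0],[0,0,0]],[[0,0,0],[0,0,0]],[[0,0,0],[0,0,0]],[[0,0,0],[0,0,0]],[[0,0,0],[0,0,0]]]' --grip 60

```text
time: 15.25
tool_pos: [595.5, -309.2, 22.6]
tcp_rot: [-180.0, 0.0, -7.1]
ft_force: [0.3, 0.2, -0.3]
finger_gap: 60.0
grip_force: 0.0
```

Request:
jog_arm --rows '[[[0,0,-10],[0,0,0]],[[0,0,-40],[0,0,0]],[[0,0,-80],[0,0,0]],[[0,0,-115],[0,0,0]],[[0,0,-130],[0,0,0]],[[0,0,-130],[0,0,0]],[[0,0,-130],[0,0,0]]]'

```text
time: 15.95
tool_pos: [595.3, -309.0, 151.9]
tcp_rot: [-180.0, 0.0, -7.1]
ft_force: [0.4, 0.6, -0.4]
finger_gap: 60.0
grip_force: 0.0
```

Run:
```python
from h import *
p,d,W,c,T=wrist("w10")
print(T[:3,3],r.sense()["tcp_rot"],r.sense()["time"])
q=W[band(W,44,60,(595,-309,40))]; print("ins",circ(q)); 
print("rim",circ(W[band(W,9,16,(594,-309,42))]))
move(450,-250.2,150,-7)
```

```text
[ 595.29816453 -309.00931905  151.85059164] [-1.79924676e+02  1.64531870e-01 -7.06131563e+00] 16.0
ins (array([ 595.2, -309.2]), 'dia', 35.0, 'med', array([ 596.3, -309.3,   48.4]), 1106)
rim (array([ 594.2, -308.7]), 'dia', 67.7, 'med', array([ 604.3, -310.7,   13.2]), 1170)
shift [-150.7  -40.2    1. ] turn [-0.0013  0.0029 -0.0011]
```

Request:
jog_arm --rows '[[[-12,-3,0],[0,0,-0.08]],[[-45,-12,0],[0,0,-0.2]],[[-85,-22,0],[0,0,-0.32]],[[-120,-32,0],[0,0,-0.44]],[[-143,-38,10],[0,0,-0.54]],[[-151,-40,25],[0,0,-0.56]],[[-151,-40,35],[0,0,-0.56]],[[-151,-40,35],[0,0,-0.56]],[[-151,-40,35],[0,0,-0.56]]]' --grip 80

```text
time: 16.9
tool_pos: [450.8, -250.9, 117.0]
tcp_rot: [-179.9, 0.0, 25.0]
ft_force: [0.2, -1.6, -1.1]
finger_gap: 79.9
grip_force: 0.0
```

Run:
```python
from h import *
p,d,W,c,T=wrist("w11")
print(T[:3,3],r.sense()["tcp_rot"],r.sense()["finger_gap"])
q=W[band(W,62,72,(450,-250,45))]; print("tape",circ(q),"mean",q.mean(0))
f=cv2.fitEllipse(cv2.convexHull(q[:,:2].astype(np.float32))); print(f)
cv2.imwrite("pics/w11c.png",p[60:360,160:480]); move(*f[0],54,25)
```

```text
[ 450.80248565 -250.88129361  117.04571762] [-1.79983283e+02  5.97077018e-03  2.50007627e+01] 79.96860892901672
tape (array([ 449.9, -250.6]), 'dia', 59.7, 'med', array([ 451.9, -248. ,   65.9]), 3049) mean [ 451.32404848 -248.38461683   65.84776346]
((449.80413818359375, -249.31167602539062), (55.83604431152344, 57.682594299316406), 133.93751525878906)
shift [-0.5 -2.3 63.7] turn [-0.0003  0.0001  0.    ]
```

View pics/w11c.png

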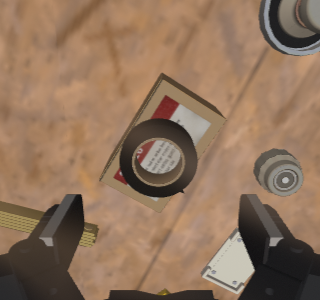

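The tape roll is at (158,160) in the crop. Its tail at (183,190) is clear of the finger line.

Request:
jog_arm --rows '[[[-0.5,-1.5,25],[0,0,0]],[[-0.5,-1.5,45],[0,0,0]],[[-0.5,-1.5,57],[0,0,0]],[[-0.5,-1.5,62],[0,0,0]],[[-0.5,-1.5,64],[0,0,0]],[[-0.5,-1.5,64],[0,0,0]],[[-0.5,-1.5,64],[0,0,0]]]'

```text
time: 17.65
tool_pos: [450.4, -250.3, 54.8]
tcp_rot: [179.9, -0.0, 25.0]
ft_force: [0.2, -1.0, -0.6]
finger_gap: 80.0
grip_force: 0.0
```

Request:
jog_arm --rows '[[[0,0,0],[0,0,0]],[[0,0,0],[0,0,0]],[[0,0,0],[0,0,0]],[[0,0,0],[0,0,0]],[[0,0,0],[0,0,0]],[[0,0,0],[0,0,0]]]' --grip 45 --force 30

```text
time: 18.25
tool_pos: [450.1, -250.1, 54.8]
tcp_rot: [179.9, -0.0, 25.0]
ft_force: [-2.5, 1.1, 5.0]
finger_gap: 54.4
grip_force: 31.0
```

Request:
jog_arm --rows '[[[0,0,-2],[0,0,0]],[[0,0,-5],[0,0,0]],[[0,0,-12],[0,0,0]],[[0,0,-25],[0,0,0]],[[0,0,-40],[0,0,0]],[[0,0,-48],[0,0,0]],[[0,0,-50],[0,0,0]],[[0,0,-50],[0,0,0]]]'

```text
time: 19.05
tool_pos: [450.0, -250.1, 104.5]
tcp_rot: [179.9, -0.0, 25.0]
ft_force: [-0.3, 0.1, -1.4]
finger_gap: 54.4
grip_force: 31.9
```

Run:
```python
from h import *
p,d,W,c,T=wrist("w12")
L=np.linalg.inv(T); Q=W@L[:3,:3].T+L[:3,3]
m=(abs(Q[...,1])<27)&(abs(Q[...,0])<40)&(Q[...,2]<0)&(Q[...,2]>-30); q=Q[m]; print(circ(q),np.percentile(q[:,2],[5,50,95]))
A=np.c_[q[:,:2],np.ones(len(q))]; h=abs(q[:,2]-np.median(q[:,2]))<4; print(np.linalg.lstsq(A[h],q[h,2],rcond=None)[0])
print(T[:3,3],r.sense()["tcp_rot"]); move(580.5,-117,110,25)
print("carton",rect(W[band(W,42,53,(450,-249,70))]))
```

```text
(array([-0.7,  0.4]), 'dia', 59.5, 'med', array([  2.6,  -0.7, -10.9]), 6906) [-12.16833777 -10.89029721  -2.81673727]
[ 8.07185535e-05  8.26271010e-03 -1.08534851e+01]
[ 450.02703752 -250.08538648  104.52523381] [ 1.79993893e+02 -2.71872924e-03  2.50265775e+01]
shift [174.8 -65.   -6.2] turn [ 0.0001 -0.      0.0005]
carton (array([ 452.7, -249.6]), array([58.3, 94.6]), 'long-axis deg', -7.1, 6638)
```

Request:
jog_arm --rows '[[[14,-5,0],[0,0,0]],[[45,-17,0],[0,0,0]],[[88,-33,0],[0,0,0]],[[130,-48,0],[0,0,0]],[[162,-60,0],[0,0,0]],[[175,-65,10],[0,0,0]],[[175,-65,25],[0,0,0]],[[175,-65,30],[0,0,0]],[[175,-65,30],[0,0,0]],[[175,-65,30],[0,0,0]]]'

```text
time: 20.1
tool_pos: [579.8, -117.8, 73.4]
tcp_rot: [-180.0, 0.1, 24.9]
ft_force: [-0.6, -1.0, -0.7]
finger_gap: 54.0
grip_force: 31.9
```

Run:
```python
from h import *
from scipy.optimize import least_squares
p,d,W,c,T=wrist("w13")
P=W[band(W,5,10.5,(580,-117,50))]; f=least_squares(lambda a:np.hypot(P[:,0]-a[0],P[:,1]-a[1])-a[2],[580,-117,42],loss="soft_l1"); print(f.x,len(P))
print(T[:3,3],r.sense()["time"]); move(*f.x[:2],11,25)
```

```text
[ 581.04005057 -116.19067973   41.51816172] 1559
[ 579.80691322 -117.79625317   73.40331516] 20.15
shift [ 1.3 -1.3 63.1] turn [ 0.0002 -0.0001 -0.001 ]
```

Request:
jog_arm --rows '[[[1,-1,20],[0,0,0]],[[1.5,-1,40],[0,0,0]],[[1.5,-1,52],[0,0,0]],[[1.5,-1,58],[0,0,0]],[[1.5,-1,61],[0,0,0]],[[1.5,-1,62],[0,0,0]],[[1.5,-1,62],[0,0,0]]]'

```text
time: 20.85
tool_pos: [582.2, -115.6, 12.6]
tcp_rot: [180.0, -0.1, 25.0]
ft_force: [-0.1, 0.3, -0.9]
finger_gap: 54.2
grip_force: 31.9
```

Request:
jog_arm --rows '[[[0,0,1],[0,0,0]],[[0,0,1.5],[0,0,0]],[[0,0,1.5],[0,0,0]]]'

```text
time: 21.15
tool_pos: [581.8, -115.4, 10.5]
tcp_rot: [180.0, -0.0, 25.0]
ft_force: [-0.4, 0.5, -1.4]
finger_gap: 53.9
grip_force: 31.9
```

Request:
jog_arm --rows '[[[0,0,0.7],[0,0,0]],[[0,0,1.2],[0,0,0]],[[0,0,1.2],[0,0,0]]]'

```text
time: 21.45
tool_pos: [581.9, -115.4, 9.8]
tcp_rot: [180.0, -0.0, 25.0]
ft_force: [-3.4, 0.4, 5.7]
finger_gap: 54.2
grip_force: 32.6
```

Request:
jog_arm --rows '[[[0,0,0],[0,0,0]],[[0,0,0],[0,0,0]],[[0,0,0],[0,0,0]],[[0,0,0],[0,0,0]],[[0,0,0],[0,0,0]]]' --grip 74

```text
time: 21.95
tool_pos: [581.6, -115.3, 9.0]
tcp_rot: [-180.0, 0.0, 25.0]
ft_force: [-0.2, -0.5, -0.5]
finger_gap: 73.9
grip_force: 0.0
```

Request:
jog_arm --rows '[[[0,0,-10],[0,0,0]],[[0,0,-40],[0,0,0]],[[0,0,-80],[0,0,0]],[[0,0,-110],[0,0,0]],[[0,0,-120],[0,0,0]],[[0,0,-120],[0,0,0]],[[0,0,-120],[0,0,0]]]'

```text
time: 22.65
tool_pos: [581.0, -115.2, 128.0]
tcp_rot: [-179.9, 0.1, 25.0]
ft_force: [-0.7, 0.6, -0.9]
finger_gap: 73.7
grip_force: 0.0
```

Run:
```python
from h import *
p,d,W,c,T=wrist("w14")
print(T[:3,3],r.sense()["time"])
q=W[band(W,16,30,(581,-116,45))]; print("tape",circ(q),np.percentile(q[:,2],[5,50,95])); move(452.7,-249.6,110,-7)
```

```text
[ 581.01126569 -115.16339462  128.0178735 ] 22.7
tape (array([ 581.9, -116.2]), 'dia', 58.6, 'med', array([ 583.6, -114.7,   20.9]), 1990) [19.07474021 20.8835562  21.99288611]
shift [-172.6   67.9   17.4] turn [-0.0013  0.0027  0.559 ]
```

Tape roll placed, about 1 mm off centre. Now the carton.

Request:
jog_arm --rows '[[[-14,5,0],[0,0,0.08]],[[-50,20,0],[0,0,0.2]],[[-93,37,0],[0,0,0.32]],[[-135,53,0],[0,0,0.44]],[[-163,64,5],[0,0,0.54]],[[-173,68,15],[0,0,0.559]],[[-173,68,18],[0,0,0.559]],[[-173,68,18],[0,0,0.559]],[[-173,68,18],[0,0,0.559]]]' --grip 84

```text
time: 23.6
tool_pos: [454.3, -249.1, 110.6]
tcp_rot: [-180.0, 0.0, -6.9]
ft_force: [0.2, 0.3, 0.3]
finger_gap: 84.0
grip_force: 0.0
```

Run:
```python
from h import *
p,d,W,c,T=wrist("w15")
print(T[:3,3],r.sense()["tcp_rot"])
q=W[band(W,42,53,(452,-249,70))]; print("carton",rect(q),np.median(q[:,2]));x=rect(q); move(*x[0],15,-7)
print("fuse",circ(W[band(W,15,40,(467,-361,35))]))
```

```text
[ 454.28688243 -249.06101401  110.62985492] [-1.79979765e+02  2.50290364e-03 -6.86040182e+00]
carton (array([ 452.7, -249.6]), array([58.2, 95.2]), 'long-axis deg', -7.1, 9019) 47.807512227253966
shift [-1.7  0.6 96. ] turn [-0.0004  0.      0.0024]
fuse (array([ 467.7, -362. ]), 'dia', 39.8, 'med', array([ 470.1, -358.9,   27.5]), 1844)
```

Request:
jog_arm --rows '[[[-1.5,0.5,25],[0,0,0]],[[-1.5,0.5,55],[0,0,0]],[[-1.5,0.5,80],[0,0,0]],[[-1.5,0.5,91],[0,0,0]],[[-1.5,0.5,95],[0,0,0]],[[-1.5,0.5,96],[0,0,0]],[[-1.5,0.5,96],[0,0,0]]]'

```text
time: 24.35
tool_pos: [453.2, -250.9, 16.4]
tcp_rot: [179.9, -0.1, -7.0]
ft_force: [0.6, -0.9, 0.2]
finger_gap: 84.3
grip_force: 0.0
```

Request:
jog_arm --rows '[[[0,0,0],[0,0,0]],[[0,0,0],[0,0,0]],[[0,0,0],[0,0,0]],[[0,0,0],[0,0,0]],[[0,0,0],[0,0,0]],[[0,0,0],[0,0,0]]]' --grip 48 --force 45

```text
time: 24.95
tool_pos: [452.9, -251.0, 16.3]
tcp_rot: [180.0, -0.1, -7.0]
ft_force: [-0.2, -0.0, 6.2]
finger_gap: 57.3
grip_force: 49.6
```

Request:
jog_arm --rows '[[[0,0,-2],[0,0,0]],[[0,0,-6],[0,0,0]],[[0,0,-15],[0,0,0]],[[0,0,-30],[0,0,0]],[[0,0,-50],[0,0,0]],[[0,0,-70],[0,0,0]],[[0,0,-84],[0,0,0]],[[0,0,-90],[0,0,0]],[[0,0,-90],[0,0,0]]]'

```text
time: 25.85
tool_pos: [452.8, -250.9, 106.4]
tcp_rot: [179.9, -0.1, -7.0]
ft_force: [-0.4, -0.3, -2.4]
finger_gap: 57.5
grip_force: 48.7
```

Run:
```python
from h import *
p,d,W,c,T=wrist("w16")
L=np.linalg.inv(T); Q=W@L[:3,:3].T+L[:3,3]
m=(abs(Q[...,1])<26)&(abs(Q[...,0])<70)&(Q[...,2]<-15)&(Q[...,2]>-50); q=Q[m]; print(rect(q),np.percentile(q[:,2],[5,50,95]),q[:,0].min(),q[:,0].max())
A=np.c_[q[:,:2],np.ones(len(q))]; h=abs(q[:,2]-np.median(q[:,2]))<4; print("tilt",np.linalg.lstsq(A[h],q[h,2],rcond=None)[0])
print(T[:3,3],r.sense()["tcp_rot"]); move(524.5,130.8,110,13.5)
```

```text
(array([5.8, 0. ]), array([52. , 83.8]), 'long-axis deg', -0.0, 20055) [-32.28172659 -31.35445538 -28.25751381] -36.13375095232942 47.65962827415211
tilt [ 6.17682149e-03  1.02246297e-03 -3.14323665e+01]
[ 452.78185524 -250.94209547  106.41088347] [ 1.79984369e+02 -2.46055382e-02 -7.00171094e+00]
shift [  25.3 -387.3   -4.8] turn [ 3.000e-04 -4.000e-04 -3.578e-01]
```

Request:
jog_arm --rows '[[[1,-14,-5],[0,0,-0.02]],[[3,-45,-15],[0,0,-0.05]],[[6,-90,-15],[0,0,-0.09]],[[9,-135,-15],[0,0,-0.13]],[[12,-180,-15],[0,0,-0.17]],[[15,-225,-15],[0,0,-0.21]],[[18,-270,-15],[0,0,-0.25]],[[20,-312,-15],[0,0,-0.29]],[[23,-350,-15],[0,0,-0.33]],[[25,-376,-15],[0,0,-0.35]]]'

```text
time: 26.9
tool_pos: [521.7, 123.0, 119.2]
tcp_rot: [-179.9, 0.1, 13.3]
ft_force: [-0.5, -0.9, -2.4]
finger_gap: 57.2
grip_force: 48.9
```

Request:
jog_arm --rows '[[[0,-8,0],[0,0,-0.008]],[[0,-8,0],[0,0,-0.008]],[[0,-8,0],[0,0,-0.008]]]'

```text
time: 27.2
tool_pos: [520.2, 127.0, 119.4]
tcp_rot: [180.0, 0.1, 13.5]
ft_force: [-0.5, -0.6, -1.4]
finger_gap: 57.6
grip_force: 48.9
```

Run:
```python
from h import *
p,d,W,c,T=wrist("w17")
print(T[:3,3],r.sense()["tcp_rot"],r.sense()["joint_pos"])
q=W[band(W,6,12,(524,131,85))]; print("rim",rect(q))
m=(band(W,-5,6,(524,131,75))&(p.max(2)<75)).astype(np.uint8);k,l,st,_=cv2.connectedComponentsWithStats(m); i=1+np.argmax(st[1:,4]); print("floor",rect(W[l==i]))
s,ds=r.snapshot("scene"); cv2.imwrite("pics/s17.png",s)
```

```text
[520.1723353  126.99012279 119.42630503] [1.79983159e+02 6.14431423e-02 1.34656834e+01] [ 8.20170615e+00  2.30723416e+00  1.02663813e+02 -2.31880488e-02
  7.50885929e+01  8.47419923e+01]
rim (array([564.3, 141.7]), array([42.3, 88.1]), 'long-axis deg', -76.6, 971)
floor (array([561.3, 140.7]), array([36.4, 75. ]), 'long-axis deg', -76.6, 3455)
```

View pics/w17.png

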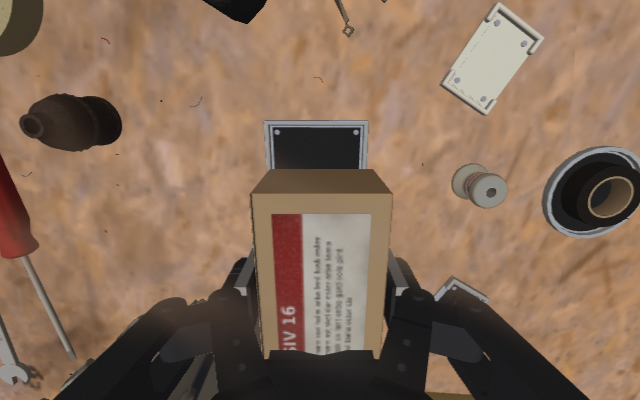

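View pics/s17.png

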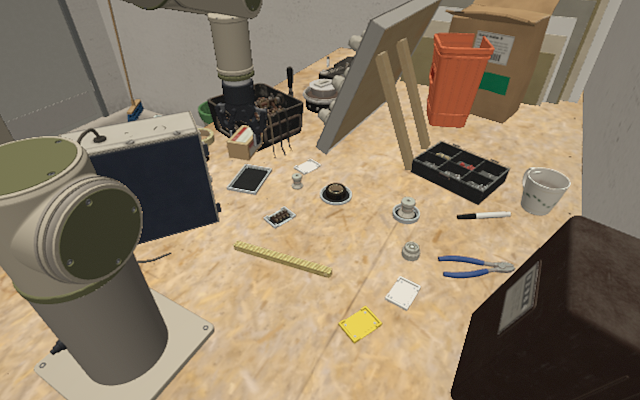

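The tray's far rim at (315,145) lies square ahead of the held carton. The scene view shows the arm and forearm clear of the grey box.

Run:
```python
from h import *
move(524.1,131.8,20,13.4); P=cloud(np.load("top0.npy"),(c:=r.camera_params("top")),c["pose"]); print(rect(P[band(P,6,14,(524,131,75))]))
```

```text
shift [ 4.7 -4.5 99.8] turn [0.0002 0.0007 0.0006]
(array([522.1, 148.7]), array([127.3, 131.4]), 'long-axis deg', 13.4, 275)
```

Request:
jog_arm --rows '[[[4,-4,10],[0,0,0]],[[4.7,-4.5,30],[0,0,0]],[[4.7,-4.5,50],[0,0,0]],[[4.7,-4.5,62],[0,0,0]],[[4.7,-4.5,65],[0,0,0]],[[4.7,-4.5,65],[0,0,0]],[[4.7,-4.5,65],[0,0,0]]]'

```text
time: 28.0
tool_pos: [525.3, 133.0, 56.0]
tcp_rot: [180.0, -0.1, 13.5]
ft_force: [-0.6, -1.0, -2.0]
finger_gap: 57.1
grip_force: 49.0
```

Run:
```python
from h import *
p,d,W,c,T=wrist("w18"); print(r.sense()["tcp_rot"])
L=R.from_euler("z",-13.4,degrees=True).as_matrix(); q=W[band(W,7,13,(524,131,85))]@L.T; print(np.percentile(q,[0.5,99.5],axis=0)); o=L@[524.1,131.8,0]; print("expected rim", o[0]+62.5,o[1]-44,o[1]+44)
print(T[:3,3]); move(524.1,131.8,20,13.4)
```

```text
[ 1.79989155e+02 -1.06873904e-01  1.34999701e+01]
[[572.37107647 -36.75967499   7.16026301]
 [603.0005841   50.80395724  11.01736877]]
expected rim 602.8762114500747 -37.24721547328937 50.75278452671063
[525.25015872 132.95465681  56.00538252]
shift [-1.6  0.9 36.2] turn [ 0.0002 -0.0019  0.0017]
```

Tray position confirmed; lowering.

Request:
jog_arm --rows '[[[-1,1,15],[0,0,0]],[[-1.5,1,25],[0,0,0]],[[-1.5,1,31],[0,0,0]],[[-1.5,1,34],[0,0,0]],[[-1.5,1,35],[0,0,0]],[[-1.5,1,35],[0,0,0]]]'

```text
time: 28.65
tool_pos: [523.4, 131.7, 20.1]
tcp_rot: [180.0, -0.0, 13.5]
ft_force: [-0.0, -0.2, -2.5]
finger_gap: 57.4
grip_force: 49.0
```

Request:
jog_arm --rows '[[[0,0,0.5],[0,0,0]],[[0,0,1],[0,0,0]],[[0,0,1],[0,0,0]]]'

```text
time: 28.95
tool_pos: [523.5, 131.7, 19.4]
tcp_rot: [180.0, -0.0, 13.5]
ft_force: [0.4, -0.7, -2.0]
finger_gap: 57.4
grip_force: 49.0
```

Request:
jog_arm --rows '[[[0,0,0.5],[0,0,0]],[[0,0,1],[0,0,0]],[[0,0,1],[0,0,0]]]'

```text
time: 29.25
tool_pos: [523.6, 131.7, 19.3]
tcp_rot: [180.0, -0.0, 13.5]
ft_force: [-6.5, -1.0, 9.0]
finger_gap: 57.3
grip_force: 50.4
```

Request:
jog_arm --rows '[[[0,0,0],[0,0,0]],[[0,0,0],[0,0,0]],[[0,0,0],[0,0,0]],[[0,0,0],[0,0,0]],[[0,0,0],[0,0,0]]]' --grip 80

```text
time: 29.75
tool_pos: [523.2, 131.6, 18.0]
tcp_rot: [-180.0, 0.0, 13.5]
ft_force: [-0.9, -0.5, 0.7]
finger_gap: 80.3
grip_force: 0.0
```

Request:
jog_arm --rows '[[[0,0,-10],[0,0,0]],[[0,0,-35],[0,0,0]],[[0,0,-70],[0,0,0]],[[0,0,-110],[0,0,0]],[[0,0,-140],[0,0,0]],[[0,0,-150],[0,0,0]],[[0,0,-150],[0,0,0]],[[0,0,-150],[0,0,0]]]'

```text
time: 30.55
tool_pos: [522.6, 131.5, 166.9]
tcp_rot: [-180.0, 0.1, 13.5]
ft_force: [-0.9, -0.2, -0.7]
finger_gap: 80.1
grip_force: 0.0
```

Run:
```python
from h import *
p,d,W,c,T=wrist("w19")
q=W[band(W,45,60,(524,131,75))]; print("carton",rect(q),np.percentile(q[:,2],[2,50,98]))
q=W[band(W,15,45,(565,-4,35))]; print("small",circ(q))
s,ds=r.snapshot("scene"); c=r.camera_params("scene"); W=cloud(ds,c,c["pose"])
for n,x,y,a,b in(("fuse",467,-362,15,40),("ins",595,-309,44,60),("tape",582,-116,16,30)): print(n,circ(W[band(W,a,b,(x,y,40))]))
cv2.imwrite("pics/s19.png",s[100:300,200:480]); st=r.sense(); print(st["time"],st["qd"].round(2))
```

```text
carton (array([523.1, 131.7]), array([58.1, 95.2]), 'long-axis deg', 13.5, 6123) [49.27847504 50.67260314 52.03683173]
small (array([564.8,  -1.6]), 'dia', 29.0, 'med', array([565.5,   1.2,  36.8]), 819)
fuse (array([ 466.7, -363.4]), 'dia', 39.4, 'med', array([ 460.6, -364.4,   27.8]), 226)
ins (array([ 593.6, -310. ]), 'dia', 35.3, 'med', array([ 591.6, -310.5,   48.8]), 116)
tape (array([ 582. , -117.5]), 'dia', 58.1, 'med', array([ 578.6, -118.6,   21.4]), 184)
30.65 [ 0.04  0.26 -0.07  0.    0.2  -0.05]
```

View pics/s19.png

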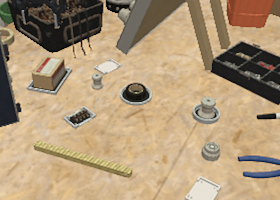

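The carton (48,78), block (79,118), tape roll (135,93) and insulator (207,108) are all in their holders. The two bystanders (97,80) and (211,151) have not moved.

```bash
python3 -c "
from bench import r; print(r.hand_in())"
```

```text
the job is handed in; nothing more can be done
None
```

All four parts were set down in their own holders, in order from the top of the pile, with both bystanders left where they stood, and the job was handed in after about 31 s of the 136 s allowed; the hand-in returned no verdict.

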